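# Lid two preserving jars and hold one down on its seal for clipping

## Task

I am closing these two stoneware preserving jars: put the small blue lid on the small blue jar and let go of it, then seat the large white lid on the large white jar and press it straight down on its rubber seal with a steady push of about 10 newtons, so that I can snap the steel clips on. Keep that push steady for a good two seconds and finish while still holding the lid down like that. Never ram or force a lid, leave the jars standing where they are, and do not disturb the clips, garlic or spice jar.

Things in the scene. Friction and masses are not known exactly. Their poses are not given: they have to be found in the camera images.
- lid_large_centre (a point): large white stoneware lid, knob up, about 220 g, round, 35 mm high. Point: its centre, half-way up, 17.5 mm above its underside; z up. From below: plug 66 mm diameter, 7 mm deep, chamfered; flange 86 mm diameter, 6 mm thick, its top 4.5 mm and its sealing underside 10.5 mm below the point; upright cylindrical knob 42 mm diameter, 22 mm tall, its top 17.5 mm above the point
- lid_small_centre (a point): small blue stoneware lid, knob up, about 140 g, round, 35 mm high. Point: its centre, half-way up, 17.5 mm above its underside; z up. From below: plug 50 mm diameter, 7 mm deep, chamfered; flange 70 mm diameter, 6 mm thick, its top 4.5 mm and its sealing underside 10.5 mm below the point; upright cylindrical knob 34 mm diameter, 22 mm tall, its top 17.5 mm above the point
- jar_large_mouth (a point): large white stoneware jar, open, loose, 750 g, body 96 mm diameter. Point: centre of its mouth at the top of the orange seal on the rim, 101 mm above the worktop; z up. Rim 86 mm, bore 70 mm (2 mm to spare round its lid's plug). The seal is springy: 1 mm for each 4 N, at most 5 mm. Lid resting on it: lid's centre 10 mm above the point; pushed with 10 N: 7.5 mm
- jar_small_mouth (a point): small blue stoneware jar, open, loose, 500 g, body 80 mm diameter. Point: centre of its mouth at the top of the orange seal on the rim, 78 mm above the worktop; z up. Rim 70 mm, bore 54 mm (2 mm to spare round its lid's plug). The seal is springy: 1 mm for each 4 N, at most 5 mm. Lid resting on it: lid's centre 10 mm above the point; pushed with 10 N: 7.5 mm
- clip_0: spring steel jar clip, C-shaped, 27 x 25 x 16 mm, loose, 15 g; origin at the centre of its underside; to be left alone
- clip_1: spring steel jar clip, C-shaped, 27 x 25 x 16 mm, loose, 15 g; origin at the centre of its underside; to be left alone
- garlic: garlic bulb, 60 mm across and 59 mm high, loose; origin at its underside; to be left alone
- spice_jar: spice jar with a black cap, the one standing alone in front of the fruit stand, 41 mm diameter, 105 mm high, loose; origin at the centre of its underside; to be left alone
Not all that is in view belongs to the job. Of the things that look like the part that bears lid_small_centre, take the one that is farthest to the robot's left at the start.

How it is judged:
On the way, in this order (a step that is already met when the one before it is completed fails the run):
1. the small blue lid sits level in the mouth of the small blue jar, on its seal, and is let go (horizontal distance between lid_small_centre and jar_small_mouth below 0.004 m and z of lid_small_centre in the frame of jar_small_mouth between 0.0035 and 0.0125 m and angle between lid_small_centre's own z axis and vertical below 0.07 rad and contact force between each of the fingers, the arm and lid_small below 0.1 N), for 0.3 s.
2. the large white lid sits level in the mouth of the large white jar and is held pressed on its seal with 7 to 19 N (its weight included) for 2 s (horizontal distance between lid_large_centre and jar_large_mouth below 0.004 m and z of lid_large_centre in the frame of jar_large_mouth between 0.0035 and 0.01 m and angle between lid_large_centre's own z axis and vertical below 0.07 rad and contact force between lid_large and jar_large between 7 and 19 N and contact force between the fingers and lid_large above 4 N), for 2 s.
At the end, for the whole second after the job is handed in: Both lids sit level (4 deg) and centred (4 mm) on their own jars' seals; the small one is let go; the fingers still press the large one (over 4 N), 7 to 19 N between lid and jar, lid's weight of about 2 N included; both jars upright within 30 mm of their start (all of step 1 and all of step 2 and angle between each of jar_large_mouth, jar_small_mouth's own z axis and vertical below 0.06 rad and distance of each of jar_large_mouth, jar_small_mouth from where it was at the start of the episode below 0.03 m); the arm keeps its last pose, push and grip.
It fails at once if the large lid is rammed or forced: more than 35 N between it and its jar (contact force between lid_large and jar_large above 35 N).
It fails at once if the small lid is rammed or forced: more than 35 N between it and its jar (contact force between lid_small and jar_small above 35 N).
It fails at once if a steel clip is disturbed: moved more than 25 mm (distance of any of clip_0, clip_1 from where it was at the start of the episode above 0.025 m).
It fails at once if the garlic or the spice jar is disturbed: moved more than 25 mm (distance of any of garlic, spice_jar from where it was at the start of the episode above 0.025 m).
It also fails if it takes over 67 s, if anything falls off the work surface, if the arm or the gripper's body presses on something with over 40 N, if the wrist force passes 120 N, or if a joint passes its speed limit or range.

## Robot

A 7-joint arm with a two-finger parallel gripper is mounted at the origin on a cart in front of the work surface, level with it; the furniture and walls round the work are solid. World frame = base frame: x ahead of the robot, y to its left, z up, the work surface at z = 0. Lengths are in m, angles in rad, forces in N, time in s.
With the tool pointing down it reaches from about 0.35 to 0.9 m from the base axis. Payload 7.2 kg.
Tool frame: the origin (TCP) lies at the very end of the fingers, on their centre line; the grasp point (between the pads) lies 19 mm behind it; z points along the fingers, y is the line along which they close (so a half turn about z gives the same grasp; the last joint's range is limited). The gripper opens to 85 mm and grips with 20 to 120 N. Pads are 22 mm wide; open, the fingers measure 114 mm over their backs; the gripper's body (76 mm by 85 mm) begins 54 mm behind the grasp point. The pads swing forward as they close: fully open they stand 13 mm farther back than shut.
Start: joints at [-1.328, 0.411, -0.013, 1.596, 0.006, 1.134, -0.082], TCP at [0.191, 0.595, 0.231] pointing down, gripper open.
Joint ranges: [-2.95, 2.95], [-0.29, 1.99], [-1.47, 1.44], [0.14, 2.54], [-1.03, 4.17], [0.13, 1.85], [-2.86, 2.86]. Speed limits (rad/s): [2.39, 2.39, 3.01, 3.01, 3.14, 3.14, 3.14].

## Interface

Orientations are given as a unit quaternion [x, y, z, w].
In Python, from plant import move_to, movel, move_j, grip, pause, inverse_kinematics, read_state, read_camera, camera_params, IKError, close_job gives the robot as it stands. Calls block until the motion is done:
- move_to(position, orientation): joint-space move of the TCP to a pose.
- movel(position, ori=None, speed=0.15, force_limit=None): straight line of the TCP; ori=None keeps the orientation; speed is the mean speed in m/s. With force_limit (N) it stops when the force on the tool has changed by that much, and returns True; else False.
- move_j(angles): joint-space move.
- grip(opening, effort=None): finger opening in m; effort is the grip in N (None keeps the last); returns when the fingers have stopped.
- pause(seconds).
- inverse_kinematics(position, orientation): joint angles nearest the present ones, or None.
- read_state(): the state.
- read_camera(name): name is "side" or "top"; returns the picture (384x512x3 uint8, blue, green, red); there is no depth.
- camera_params(name): a dict with "vertical_fov" (degrees; the focal length in pixels is half the picture's height over the tangent of half this angle, whatever the lens; pixels are square), "cx", "cy" (the principal point, pixels), "k1" (the pictures are not rectified: a ray, as slopes to the right and down, at radius r is drawn at 1 + k1 r^2 times it, then the intrinsics apply), "xyz" and "rotation" of the camera in the world. Camera axes: x right, y down, z forward; pixel columns grow to the right and rows downward; lengths in m; the calibration is good to about 2 mm. A picture is of the moment at which its call begins. camera_params takes no time and is no camera call.
A pose or a line that the arm cannot do raises IKError and nothing moves.
- close_job(): hands the job in; it is judged then, once.
The state is a dict: "clock": time; "joint_positions": joint angles; "qd": joint speeds; "tau": joint torques, N m; "eef_pos": TCP position; "orientation": TCP orientation; "contact_force": force on the tool from outside, world axes, zero at the start; "torque": the same for the moment, N m; "opening": finger opening in m; "gripper_force": force on a finger pad.
Only numpy, scipy, OpenCV 4.12 (cv2) and the standard library are available. Lean on these libraries where they do the work, as an engineer would, in place of code of your own. Each camera call takes 0.05 s, during which the arm holds its last target. There are 200 camera calls.

## Working session

There is one attempt and no reset: what is moved stays moved. The work goes in short steps, each a Python script; the robot and the scene stay as the last script left them, time stands still between calls to the robot, and variables do not carry over. Pictures are saved under pics/ and viewed, at most 10 in all, crops included, and the job is handed in when it is done.

```bash
mkdir -p pics; ls; python3 - <<'E'
from plant import *
import cv2
for n in("top","side"):
    cv2.imwrite(f"pics/{n}0.png",read_camera(n)); print(n,camera_params(n))
s=read_state(); print(s)
E
```

```text
pics
top {'vertical_fov': 50.79321216053972, 'cx': 252.02911482526605, 'cy': 186.86268774748993, 'k1': -0.0638861035476886, 'xyz': array([ 0.43212131, -0.02725462,  1.04557864]), 'rotation': array([-0.69595618,  0.71634636, -0.03584817,  0.03475324])}
side {'vertical_fov': 48.58301818750441, 'cx': 258.08225408584275, 'cy': 192.00381302718344, 'k1': -0.11460089763423997, 'xyz': array([ 0.29493903, -0.92227643,  0.63599101]), 'rotation': array([ 0.8629191 , -0.11199746,  0.05781732, -0.48937139])}
{'clock': 0.1, 'joint_positions': array([-1.32818237,  0.41183187, -0.01270532,  1.59696639,  0.00558396,
        1.13430085, -0.08222918]), 'qd': array([-0.00181305, -0.00187369,  0.00084299, -0.00119437, -0.00033555,
        0.00232122,  0.00075474]), 'tau': array([ 2.48294979e-03, -6.01826692e+01,  6.84457831e-01, -3.00095272e+01,
        1.40509405e-02,  6.38207799e-03,  1.88973479e-05]), 'eef_pos': array([0.19104356, 0.5946124 , 0.23052727]), 'orientation': array([ 1.54790971e-01,  9.87946969e-01, -7.32376462e-04, -6.81149117e-05]), 'contact_force': array([ 0.38234965, -0.09704201, -0.12733963]), 'torque': array([ 0.00478068, -0.00117356, -0.02534879]), 'gripper_force': 0.0, 'opening': 0.08560150960961427}
```

View pics/top0.png

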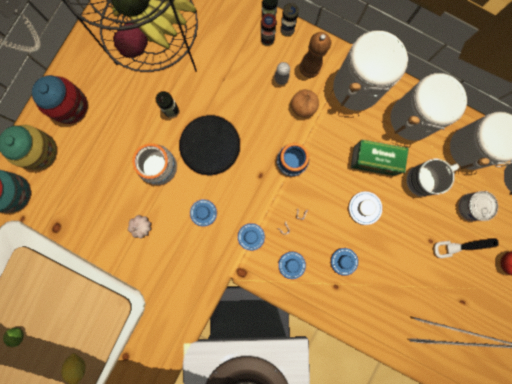

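View pics/side0.png

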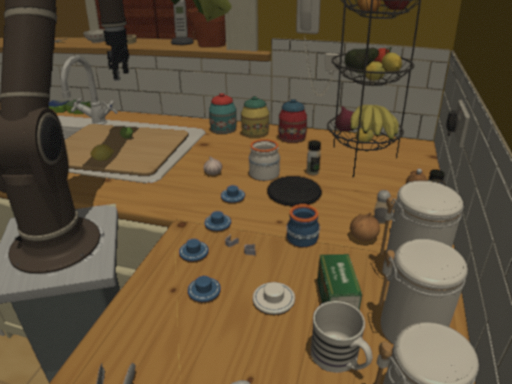

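The left-most blue lid is at top (203,212) and side (233,194), with the large lid at top (365,208) and side (274,296). The blue jar is at top (293,160) and side (303,225), and the white jar at top (155,164) and side (264,160). Next I'll enlarge these to choose masks.

```bash
cat > h.py <<'E'
import numpy as np, cv2
from scipy.spatial.transform import Rotation as R
from plant import *
def cam(n):
    p=camera_params(n); f=192/np.tan(np.radians(p["vertical_fov"]/2))
    return f,p["cx"],p["cy"],p["k1"],np.array(p["xyz"]),R.from_quat(p["rotation"]).as_matrix()
def ray(n,uv):
    f,cx,cy,k,C,M=cam(n); d=(np.array(uv)-[cx,cy])/f; s=d.copy()
    for _ in range(20): s=d/(1+k*(s@s))
    v=M@np.array([s[0],s[1],1]); return C,v/np.linalg.norm(v)
def proj(n,P):
    f,cx,cy,k,C,M=cam(n); q=M.T@(np.array(P)-C); s=q[:2]/q[2]; return f*s*(1+k*(s@s))+[cx,cy]
def plane(n,uv,z):
    C,v=ray(n,uv); return C+v*(z-C[2])/v[2]
def tri(uvt,uvs):
    C1,a=ray("top",uvt);C2,b=ray("side",uvs)
    t=np.linalg.lstsq(np.c_[a,-b],C2-C1,rcond=None)[0]
    p,q=C1+a*t[0],C2+b*t[1]; return (p+q)/2,np.linalg.norm(p-q)
E
python3 - <<'E'
import cv2,numpy as np
t=cv2.imread("pics/top0.png");s=cv2.imread("pics/side0.png")
o=[]
for im,cs in((t,[(203,212),(365,208),(293,160),(155,164)]),(s,[(233,194),(274,296),(303,225),(264,160)])):
    o.append(np.hstack([cv2.resize(im[v-25:v+25,u-25:u+25],(200,200),interpolation=cv2.INTER_NEAREST) for u,v in cs]))
cv2.imwrite("pics/crops.png",np.vstack(o))
E
```

```text
(no output)
```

View pics/crops.png

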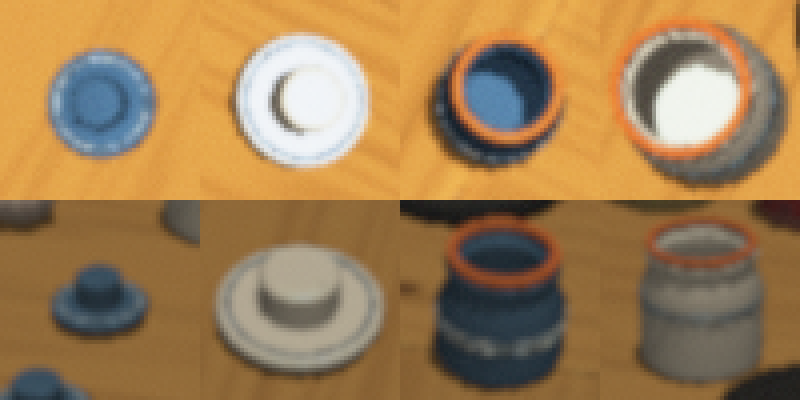

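The enlargement shows clean orange rims in both views. The lids' flange outlines also stand clear of the wood, with the knob above the flange in the side view. I'll fit ellipses to these.

```bash
cat > meas.py <<'E'
from h import *
def ell(mask,uv,drop=None):
    cs,_=cv2.findContours(mask.astype(np.uint8),cv2.RETR_EXTERNAL,cv2.CHAIN_APPROX_NONE)
    c=min((c for c in cs if len(c)>25),key=lambda c:np.hypot(*(c[:,0].mean(0)-uv)))[:,0]
    if drop:  # leave out the knob sticking out above the flange
        u0=(c[:,0].min()+c[:,0].max())/2; vw=np.median(c[:,1])
        c=c[(abs(c[:,0]-u0)>drop)|(c[:,1]>vw)]
    (u,v),ax,_=cv2.fitEllipse(c.astype(np.float32)); return (u,v),ax
def masks(im):
    H,S,V=[x.astype(int) for x in cv2.split(cv2.cvtColor(im,cv2.COLOR_BGR2HSV))]
    return dict(orange=((H<=11)|(H>175))&(S>150)&(V>80), blue=(H>90)&(H<125)&(S>60), white=(S<105)&(V>90))
def measure(name,col,uvt,uvs,t,s,drop=None):
    a,ax=ell(masks(t)[col],uvt); b,bx=ell(masks(s)[col],uvs,drop)
    P,g=tri(a,b); print(name,"px",np.round(a,1),np.round(ax,1),np.round(b,1),np.round(bx,1),"P",P.round(4),"gap",round(g,4)); return P,a,b
E
python3 - <<'E'
from meas import *
t=cv2.imread("pics/top0.png");s=cv2.imread("pics/side0.png")
for n,c,a,b,d,z in(("slid","blue",(203,212),(233,194),8,.012),("llid","white",(365,208),(274,296),12,.012),("sjar","orange",(293,160),(303,218),None,.078),("ljar","orange",(148,160),(264,152),None,.101)):
    P,u,v=measure(n,c,a,b,t,s,d); print("   top@z",plane("top",u,z).round(4),"side@z",plane("side",v,z).round(4))
E
```

```text
slid px [203.5 212.8] [22.7 23.4] [232.4 195.9] [10.2 20. ] P [0.4745 0.0961 0.0055] gap 0.0031
   top@z [0.4727 0.0956 0.012 ] side@z [0.4741 0.0854 0.012 ]
llid px [365.3 207.7] [33.  33.6] [273.6 297.5] [31.4 42.1] P [ 0.475  -0.3208  0.0086] gap 0.0027
   top@z [ 0.4735 -0.3196  0.012 ] side@z [ 0.4753 -0.3242  0.012 ]
sjar px [270.3  17.4] [15.  19.2] [303.2 212.6] [16.9 27. ] P [ 0.7622 -0.0819  0.1121] gap 0.3153
   top@z [ 0.9604 -0.0892  0.078 ] side@z [ 0.6011 -0.1398  0.078 ]
ljar px [148.  176.7] [ 2.3 12.3] [263.6 145.1] [10.4 25.6] P [0.5784 0.2115 0.0977] gap 0.0406
   top@z [0.558  0.2149 0.101 ] side@z [0.5971 0.203  0.101 ]
```

```bash
python3 - <<'E'
import cv2
t=cv2.cvtColor(cv2.imread("pics/top0.png"),cv2.COLOR_BGR2HSV)
print(t[160,276:312].tolist()); print(t[160,125:180].tolist())
E
```

```text
[[16, 141, 87], [15, 14, 71], [107, 57, 71], [107, 71, 50], [4, 106, 77], [12, 179, 167], [13, 184, 216], [12, 158, 207], [5, 57, 148], [107, 94, 155], [104, 124, 171], [104, 129, 170], [104, 121, 173], [103, 124, 171], [104, 121, 173], [104, 124, 173], [104, 123, 176], [104, 122, 175], [104, 123, 174], [104, 125, 174], [104, 125, 178], [103, 125, 163], [105, 127, 131], [105, 126, 87], [104, 126, 69], [106, 129, 69], [105, 126, 71], [105, 122, 75], [130, 39, 78], [9, 115, 149], [13, 167, 212], [15, 179, 227], [14, 175, 197], [16, 166, 194], [17, 172, 216], [17, 173, 226]]
[[17, 178, 216], [17, 173, 219], [17, 174, 221], [17, 168, 226], [17, 173, 225], [17, 174, 221], [17, 175, 223], [14, 189, 229], [13, 193, 231], [12, 160, 218], [12, 83, 200], [16, 50, 185], [19, 46, 176], [19, 48, 134], [18, 41, 94], [16, 47, 82], [19, 45, 79], [18, 42, 79], [18, 46, 83], [23, 33, 99], [34, 25, 150], [38, 18, 211], [40, 10, 237], [43, 7, 242], [40, 6, 243], [43, 7, 244], [45, 6, 244], [41, 8, 244], [43, 7, 244], [43, 7, 244], [47, 7, 245], [45, 6, 244], [43, 7, 244], [45, 6, 244], [45, 6, 245], [45, 6, 244], [45, 6, 244], [43, 7, 242], [33, 12, 230], [15, 60, 213], [13, 150, 228], [13, 179, 231], [11, 137, 214], [16, 64, 184], [21, 44, 158], [21, 46, 145], [21, 43, 136], [21, 29, 116], [45, 5, 94], [20, 49, 104], [16, 107, 140], [16, 154, 185], [17, 172, 206], [16, 175, 213], [17, 171, 224]]
```

```bash
sed -i 's/orange=.*blue=/orange=cv2.morphologyEx((((H<=(14 if TOP else 11))|(H>175))\&(S>(90 if TOP else 150))\&(V>(130 if TOP else 80))).astype(np.uint8),cv2.MORPH_CLOSE,np.ones((3,3))), blue=/; s/def masks(im)/def masks(im,TOP=False)/; s/masks(t)/masks(t,True)/; s/len(c)>25/len(c)>25 and cv2.contourArea(c)>100/' meas.py
python3 - <<'E'
from meas import *
t=cv2.imread("pics/top0.png");s=cv2.imread("pics/side0.png")
for n,c,a,b,d,z in(("sjar","orange",(293,160),(303,212),None,.078),("ljar","orange",(148,160),(264,145),None,.101)):
    P,u,v=measure(n,c,a,b,t,s,d); print("   top@z",plane("top",u,z).round(4),"side@z",plane("side",v,z).round(4))
m=masks(t,True)["orange"]*255
o=cv2.resize(np.hstack([m[130:195,100:200],m[130:195,250:350]]),None,fx=3,fy=3,interpolation=0)
cv2.imwrite("pics/m.png",o)
E
```

```text
sjar px [294. 157.] [25.2 30.1] [303.2 212.6] [16.9 27. ] P [ 0.6012 -0.1348  0.0745] gap 0.0035
   top@z [ 0.5988 -0.134   0.078 ] side@z [ 0.6011 -0.1397  0.078 ]
ljar px [149.9 160.8] [34.2 35.8] [293.  116.3] [ 9.6 27.4] P [0.626  0.1731 0.1968] gap 0.0967
   top@z [0.5959 0.2104 0.101 ] side@z [0.7588 0.4078 0.101 ]
```

View pics/m.png

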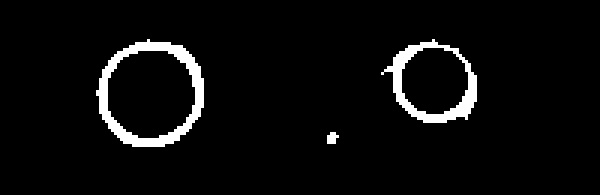

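The masks show both rims as full rings, at about (150,160) and (294,157). The small one has spurs, so I'll use a robust circle fit for the top view.

```bash
python3 - <<'E'
from meas import *
from scipy.optimize import least_squares
t=cv2.imread("pics/top0.png");s=cv2.imread("pics/side0.png")
mt=masks(t,True)["orange"]; ms=masks(s)["orange"]
for n,a,b,z in(("sjar",(294,157),(303,212),.078),("ljar",(150,160),(264,145),.101)):
    cs,_=cv2.findContours(mt,cv2.RETR_LIST,cv2.CHAIN_APPROX_NONE); us=[]
    for c in cs:
        c=c[:,0]
        if len(c)>35 and np.hypot(*(c.mean(0)-a))<6:
            r=least_squares(lambda p:np.hypot(c[:,0]-p[0],c[:,1]-p[1])-p[2],[*a,15],loss="soft_l1",f_scale=.4).x; us.append(r)
    print(n,np.round(us,2)); u=np.mean(us,0)[:2]
    m=ms.copy(); w=np.zeros_like(m); w[b[1]-14:b[1]+14,b[0]-18:b[0]+18]=1; m*=w
    c=cv2.convexHull(cv2.findNonZero(m)); 
    v,ax,_=cv2.fitEllipse(c); x,y,ww,hh=cv2.boundingRect(c)
    print(v,ax,(x+(ww-1)/2,y+(hh-1)/2),ww,hh)
    P,g=tri(u,v); print(P.round(4),round(g,4),"top@z",plane("top",u,z).round(4))
E
```

```text
sjar [[294.41 156.44  11.53]
 [294.19 156.98  13.52]]
(303.30743408203125, 212.5513458251953) (17.579343795776367, 27.521242141723633) (303.5, 212.5) 28 18
[ 0.6015 -0.1355  0.075 ] 0.0029 top@z [ 0.5996 -0.1348  0.078 ]
ljar [[149.8  160.79  15.12]
 [149.86 160.83  17.43]]
(263.7608947753906, 145.3458709716797) (11.295037269592285, 26.157556533813477) (264.0, 145.5) 27 12
[0.5982 0.2115 0.0962] 0.0031 top@z [0.5959 0.2105 0.101 ]
```

Measured heights agree with the text to 3–5 mm, and the views differ by about 3 mm in x. To remove the camera bias, I'll centre each lid by squeezing its knob along two axes, which gives its exact position in the robot frame. Then I'll image it again as a calibration mark.

```bash
cat >> h.py <<'E'
def Q(h): return np.array([np.cos(h),np.sin(h),0,0])
QY=Q(np.pi/2); QX=Q(np.pi/4); QX2=Q(3*np.pi/4)   # fingers close along y / along x
def st(m=""):
    s=read_state(); print(m,"t",round(s["clock"],2),"p",s["eef_pos"].round(4),"F",s["contact_force"].round(2),"op",round(s["opening"],4),"gf",round(s["gripper_force"],1),"j7",round(s["joint_positions"][6],2)); return s
E
python3 - <<'E'
from h import *
p=[.4735,.096,.15]
for n,q in(("Y",QY),("X",QX),("X2",QX2)):
  for P in (p,[.597,.211,.2],[.6,-.135,.2],[.474,-.32,.15]):
    j=inverse_kinematics(P,q); print(n,P,None if j is None else np.round(j,2))
q1=min((QX,QX2),key=lambda q:abs(inverse_kinematics(p,q)[6]))
move_to(p,q1); st("above")
movel([.4735,.096,.016],force_limit=5,speed=.12); st("down")
grip(.0,20); st("sqX")
grip(.06); movel([.4735,.096,.045]); st("up")
move_to([.4735,.096,.045],QY); movel([.4735,.096,.016],force_limit=5,speed=.1); grip(0,20); st("sqY")
E
```

```text
Y [0.4735, 0.096, 0.15] [-0.58  0.27  0.33  2.04 -0.12  0.85  1.39]
Y [0.597, 0.211, 0.2] [-0.56  0.45  0.19  1.62 -0.1   1.08  1.24]
Y [0.6, -0.135, 0.2] [-0.39  0.51  0.77  1.7  -0.39  1.1   2.06]
Y [0.474, -0.32, 0.15] [-0.2   0.59  1.01  1.86 -0.59  1.02  2.63]
X [0.4735, 0.096, 0.15] [-0.75  0.29  0.54  2.05 -0.19  0.85 -0.1 ]
X [0.597, 0.211, 0.2] [-0.76  0.48  0.49  1.64 -0.25  1.09 -0.2 ]
X [0.6, -0.135, 0.2] [-0.48  0.56  0.92  1.7  -0.48  1.13  0.58]
X [0.474, -0.32, 0.15] [-0.16  0.55  0.94  1.86 -0.53  1.    1.01]
X2 [0.4735, 0.096, 0.15] [-0.34  0.27  0.04  2.03 -0.02  0.85  2.86]
X2 [0.597, 0.211, 0.2] [-0.33  0.46 -0.12  1.61  0.06  1.08  2.68]
X2 [0.6, -0.135, 0.2] [-0.63  0.74  1.25  1.71 -0.74  1.26 -2.34]
X2 [0.474, -0.32, 0.15] [-0.3   0.74  1.25  1.87 -0.79  1.14 -1.9 ]
above t 2.18 p [0.4736 0.0974 0.15  ] F [-0.23 -0.22  0.14] op 0.0852 gf 0.0 j7 -0.1
down t 3.45 p [0.474  0.0961 0.0166] F [ 1.    0.33 -0.16] op 0.0853 gf 0.0 j7 0.07
sqX t 3.98 p [0.4737 0.0961 0.0164] F [-1.72 -0.32  5.56] op 0.0329 gf 20.1 j7 0.07
up t 4.69 p [0.474  0.0963 0.0455] F [-0.63  0.14  0.25] op 0.0598 gf 0.0 j7 0.03
sqY t 6.63 p [0.474  0.0962 0.0167] F [-0.74  0.47  6.25] op 0.0327 gf 20.1 j7 1.29
```

```bash
python3 - <<'E'
from h import *
grip(.075); x,y=.4743,-.3205
movel([.474,.0962,.10],speed=.25); move_to([x,y,.12],QY)
cv2.imwrite("pics/top1.png",read_camera("top"));cv2.imwrite("pics/side1.png",read_camera("side"))
movel([x,y,.016],force_limit=5,speed=.12); grip(0,20); st("sqY")
grip(.07); movel([x,y,.045]); move_to([x,y,.045],QX); movel([x,y,.016],force_limit=5,speed=.1); grip(0,20); st("sqX")
grip(.075); movel([x,y,.10],speed=.25); move_to([.474,.0962,.1],QY);st("back")
cv2.imwrite("pics/top2.png",read_camera("top"));cv2.imwrite("pics/side2.png",read_camera("side"))
from meas import *
i=[cv2.imread(f"pics/{n}.png") for n in("top1","side1","top2","side2")]
P,a,b=measure("slid","blue",(203,212),(233,194),i[0],i[1],8); print(plane("top",a,.012).round(4))
P,a,b=measure("llid","white",(365,208),(274,296),i[2],i[3],12); print(plane("top",a,.012).round(4))
E
```

```text
sqY t 10.65 p [ 0.4747 -0.3206  0.0168] F [-0.75  1.04  6.3 ] op 0.0414 gf 20.0 j7 2.2
sqX t 13.33 p [ 0.4747 -0.3208  0.0167] F [-1.37  0.27  3.99] op 0.0414 gf 20.5 j7 0.96
back t 15.79 p [0.4744 0.0947 0.0999] F [-0.69  0.45  0.53] op 0.0751 gf 0.0 j7 1.4
slid px [204.1 213.2] [22.8 23.7] [232.1 196.4] [ 9.7 20.8] P [0.4733 0.0947 0.0048] gap 0.0028
[0.4717 0.0941 0.012 ]
llid px [366.  208.1] [33.  33.9] [273.3 298.3] [31.8 42.3] P [ 0.474  -0.3227  0.0085] gap 0.0027
[ 0.4725 -0.3215  0.012 ]
```

Both lids give the same bias (about +0.7 and +1.8 mm for triangulation), and the corrected jar positions from the two methods agree within 0.7 mm. I'll place the small lid now.

```bash
python3 - <<'E'
from h import *
x,y=.602,-.1335
movel([.474,.0962,.016],speed=.12,force_limit=6); grip(0,45); st("grip")
movel([.474,.0962,.17],speed=.2); move_to([x,y,.17],QY)
movel([x,y,.105],speed=.12); pause(.3); st("hover")
cv2.imwrite("pics/side3.png",read_camera("side")[140:260,220:380])
print(movel([x,y,.085],speed=.015,force_limit=4)); st("contact")
E
python3 -c "
import cv2;i=cv2.imread('pics/side3.png');cv2.imwrite('pics/side3b.png',cv2.resize(i,None,fx=4,fy=4))"
```

```text
grip t 17.2 p [0.4743 0.0963 0.0168] F [-1.94 -0.2   7.17] op 0.0322 gf 44.2 j7 1.45
hover t 20.13 p [ 0.6023 -0.1336  0.1057] F [ 0.7   0.69 -1.02] op 0.032 gf 44.7 j7 1.93
True
contact t 21.31 p [ 0.6019 -0.1335  0.0864] F [ 0.3  -0.55  5.38] op 0.0317 gf 45.3 j7 1.94
```

View pics/side3b.png

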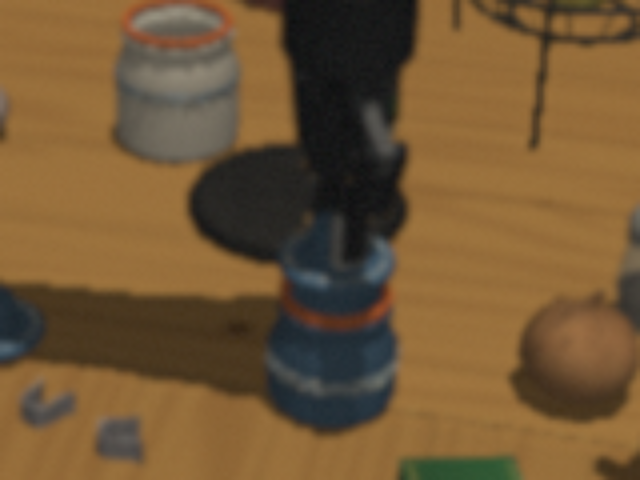

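The lid hovers centred over the orange rim, and contact came at TCP z 86.4 mm, against 87 mm predicted for a seated lid, so the plug is in. I'll release it, check it, and fetch the large lid.

```bash
python3 - <<'E'
from h import *
grip(.05); st("rel"); movel([.602,-.1335,.16],speed=.15); 
x,y=.4747,-.3207
move_to([x,y,.12],QY); st("above large")
t=read_camera("top");s=read_camera("side")
o=np.hstack([cv2.resize(t[130:190,262:322],(400,400)),cv2.resize(s[180:250,268:338],(400,400))]);cv2.imwrite("pics/chk.png",o)
movel([x,y,.016],force_limit=6,speed=.12); grip(0,60); st("grip")
E
```

```text
rel t 21.62 p [ 0.6008 -0.1332  0.0853] F [-0.03 -0.17 -0.49] op 0.0496 gf 0.0 j7 1.94
above large t 23.18 p [ 0.4759 -0.3193  0.1197] F [0.92 0.47 0.39] op 0.0499 gf 0.0 j7 2.3
grip t 24.54 p [ 0.4753 -0.3211  0.0173] F [-0.61  0.9   5.47] op 0.0396 gf 60.7 j7 2.37
```

View pics/chk.png

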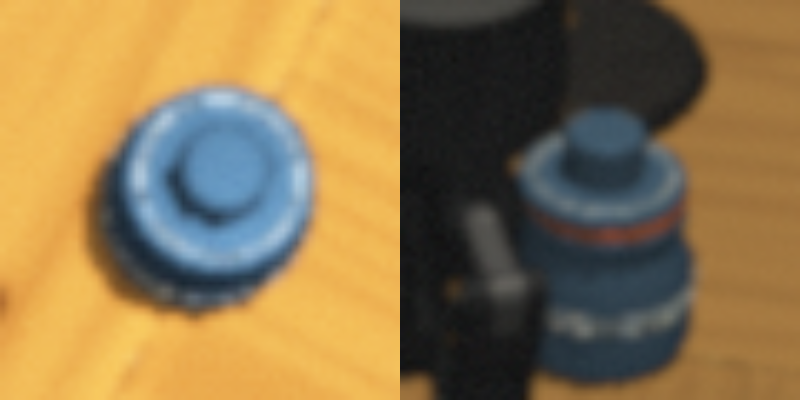

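The check shows the small lid level and seated, with the seal just visible all round. Now the large lid.

```bash
python3 - <<'E'
from h import *
movel([.4747,-.3207,.24],speed=.2); x,y=.5986,.213
move_to([x,y,.24],QY); movel([x,y,.128],speed=.15); pause(.4)
f=[]
for _ in range(8): f.append(read_state()["contact_force"][2]); pause(.05)
f0=np.mean(f); print("f0",f0); st("hover")
s=read_camera("side")
cv2.imwrite("pics/side4.png",cv2.resize(s[90:190,200:330],(780,600)))
print(movel([x,y,.106],speed=.015,force_limit=4)); st("contact"); np.save("f0.npy",f0)
E
```

```text
f0 -1.6511012177254472
hover t 29.48 p [0.5986 0.213  0.128 ] F [ 0.6  -0.01 -1.2 ] op 0.0397 gf 60.5 j7 1.29
True
contact t 30.62 p [0.5985 0.213  0.1101] F [-0.24 -0.03  4.88] op 0.0394 gf 61.2 j7 1.29
```

View pics/side4.png

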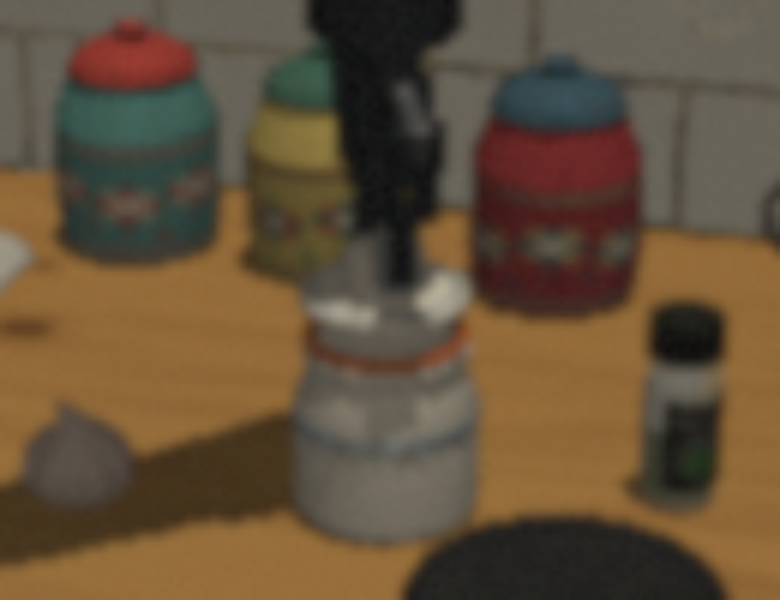

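The lid hovered centred, and contact came at 110.1 mm, where a seated lid is expected (117 mm would mean it's on the rim). I'll press in small steps to about 12 N total.

```bash
python3 - <<'E'
from h import *
f0=float(np.load("f0.npy")); x,y=.5986,.213
def fz(n=10):
    f=[]
    for _ in range(n): f.append(read_state()["contact_force"][2]-f0); pause(.03)
    return np.mean(f),np.std(f)
z=read_state()["eef_pos"][2]; m,s=fz(); print(z,m,s)
for k in range(14):
    if m>11: break
    z-=.0004; movel([x,y,z],speed=.01); m,s=fz(); print(round(z,4),read_state()["eef_pos"].round(4),round(m,2),round(s,2))
for _ in range(5): pause(.5); print(np.round(fz(),2))
st()
E
```

```text
0.11009515499805378 6.220237958287397 0.4537416540655171
0.1097 [0.5986 0.213  0.1099] 7.16 0.68
0.1093 [0.5985 0.2131 0.1096] 7.9 0.5
0.1089 [0.5986 0.213  0.1093] 9.11 0.52
0.1085 [0.5985 0.213  0.1091] 9.75 0.63
0.1081 [0.5986 0.213  0.1088] 11.11 0.29
[11.57  0.32]
[11.2   0.58]
[11.24  0.37]
[11.04  0.37]
[11.02  0.61]
 t 38.03 p [0.5986 0.213  0.1088] F [-1.88 -0.55  8.39] op 0.0393 gf 61.7 j7 1.29
```

```bash
python3 - <<'E'
from h import *
movel([.5986,.213,.1078],speed=.01); pause(2.6); st("hold"); print(close_job())
E
```

```text
hold t 40.88 p [0.5986 0.213  0.1086] F [-2.36 -0.3  10.76] op 0.0394 gf 61.7 j7 1.29
the job is handed in; nothing more can be done
None
```

I put the small blue lid on its jar and let go of it, then seated the large white lid and held it down with a steady push of about 10 N for over 2 s; I handed the job in at about 41 s with the lid still held, but got no verdict back.

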